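# Set and lock the stop collar of a fret-slotting jig

## Robot

A 7-joint arm with a two-finger parallel gripper is mounted at the origin on the work surface. World frame = base frame: x ahead of the robot, y to its left, z up, the work surface at z = 0. Lengths are in m, angles in rad, forces in N, time in s.
With the tool pointing down it reaches from about 0.425 to 0.925 m from the base axis. Payload 6.8 kg.
Tool frame: the origin (TCP) lies midway between the tips of the shut fingers; the grasp point (between the pads) lies 19 mm behind it; z points along the fingers, y is the line along which they close (so a half turn about z gives the same grasp; the last joint's range is limited). The gripper opens to 85 mm and grips with 20 to 120 N. Pads are 22 mm wide; open, the fingers measure 114 mm over their backs; the gripper's body (76 mm by 85 mm) begins 54 mm behind the grasp point. The pads swing forward as they close: fully open they stand 13 mm farther back than shut.
Start: joints at [1.177, 0.477, 0.022, 1.555, -0.011, 1.109, -0.083], TCP at [0.19, -0.648, 0.231] pointing down, gripper open.
Joint ranges: [-2.96, 2.96], [-0.34, 2.1], [-1.41, 1.46], [0.24, 2.44], [-1.37, 4.51], [0.17, 1.92], [-2.96, 2.96]. Speed limits (rad/s): [2.39, 2.39, 3.14, 3.14, 3.14, 3.14, 3.14].

## Interface

Orientations are given as a unit quaternion [w, x, y, z].
In Python, from station import * gives the robot as it stands.
- The arm moves only by the shell command python3 -m creep 'ROWS' [FORCE]. ROWS is JSON, a list of rows, each a list of 7 numbers: the gripper command: -1 is shut, 1 is fully open, values between are in proportion, then the shift along the world's x, y, z in mm, then the turn, a rotation vector about the world's x, y, z in rad. A call has 1 to 5 rows; each row shifts and turns the commanded pose from where the row before left it; what a row does not reach is not made up. A row lasts 1/8 s, in which the tool goes at most 62.5 mm and 10.7 degrees, less where a joint would pass 70% of its speed; a pose out of reach is approached as far as the arm can. A call is refused whole if a number of a shift passes 62.5 or a number of a turn 0.188, either way. A call with a gripper value outside its range is refused whole. The fingers move at their own pace and stop on an object; FORCE is the grip in N (left out, the last holds). Time passes only in rows, so rows that do not move let the fingers close. It gives the time, the measured TCP pose, the force, the opening and the grip force at its end, in the units of the state.
- get_obs(): the state, without advancing time (a new reading comes with each control period).
- read_camera(name): name is "scene" or "top" or "wrist"; returns (picture, depth): 400x640x3 uint8, red, green, blue; 400x640 float32, m along the optical axis (not along the pixel's ray), 0 where there is no reading.
- camera_params(name): a dict with "intrinsics" (3x3 intrinsics, pixels), "k1" (the pictures are not rectified: a ray, as slopes to the right and down, at radius r is drawn at 1 + k1 r^2 times it, then the intrinsics apply), "cam_to_world" (4x4, takes a point from camera to world coordinates); the wrist camera has in their place "mount" (4x4, takes a point from camera to tool coordinates, whose origin is the TCP and whose axes are the flange's). Camera axes: x right, y up, looking along -z (the intrinsics and any distortion apply to the point x, -y, -z); pixel columns grow to the right and rows downward; lengths in m; the calibration is good to about 2 mm. A picture is of the moment at which its call begins: read the wrist's pose just before it. camera_params takes no time and is no camera call.
- hand_in(): hands the job in; it is judged then, once.
The state is a dict: "t": time; "q": joint angles; "joint_vel": joint speeds; "joint_torque": joint torques, N m; "eef_pos": TCP position; "tool_rot": TCP orientation; "contact_force": force on the tool from outside, world axes, zero at the start; "torque": the same for the moment, N m; "gripper_width": opening from 0.0 (shut) to 1.0 (fully open); "grasp_force": force on a finger pad.
Only numpy, scipy, OpenCV 4.12 (cv2) and the standard library are available. Lean on these libraries where they do the work, as an engineer would, in place of code of your own. Each camera call takes 0.05 s, during which the arm holds its last target. There are 200 camera calls.

## Task

Set the jig's length stop to the pattern fingerboard pinned on its bed: take the loose offcut block off the jig and leave it on the bench, loosen the thumb screw of the stop collar, slide the collar along the rod until its stop plate touches the end of the board, and tighten the screw fully again. Last of all press the hold-down clip down onto the board until it snaps home, without leaning on it harder than it needs. Leave the other things on the bench where they are.

Things in the scene. Friction and masses are not known exactly. Their poses are not given: they have to be found in the camera images.
- jig: the jig's plywood bed, 130 (x) x 430 (y) x 18 mm, fixed; origin on the bench, the bed spans x -60..70, y -230..200. A 12 mm rod runs along jig y at jig x = 35, 45 mm above the bench, y -210..40, between blocks 22 x 14 mm, 58 mm high, at y = -217 and 47. Stop plate, offcut and board share the lane round x = -18.
- collar (a joint): place of the stop collar on the rod, m, 0 to 0.18, growing along jig +y towards the board. Knurled steel, 32 mm across, 28 long, centre at jig y = -185 mm + this. A stop plate (75 x 12 mm, 19 to 36 mm above the bench) reaches from it over the bed to jig x = -50. Locked by the screw; once that is loose it slides with about 2 N, pushed at the plate or the screw's head.
- screw (a joint): turn of the collar's thumb screw about its upright axis, rad: 0 fully tight (stop), growing counter-clockwise seen from above as it is loosened, to 1.6 (stop); it frees the collar from about 0.6, well loose at 1 or more. Turning takes about 0.15 Nm. At 0 its head lies along jig y; it stays where it is left.
- screw_head (a point): centre of the thumb screw's flat brass head, a spade 34 mm long, 9 mm thick, 23 mm high (about 75 to 98 mm above the bench), upright above the collar's centre; this point turns with the head: its y axis lies along the head's length, its z up. The collar's top is 61 mm above the bench.
- stop_face (a point): point on the stop plate's flat face that looks along jig +y to the board, 14 mm ahead of the collar's centre in jig y and 53 mm from the rod towards jig -x, 23 mm above the bench; axes as the jig's
- board_end (a point): centre of the end face of the dark fingerboard (52 x 160 x 8 mm, lying on the bed, pinned, does not move) that looks along jig -y to the stop plate, 22 mm above the bench; axes as the jig's. The board runs 160 mm from here along jig +y.
- offcut_mid (a point): centre of the loose brown wooden offcut block, 38 (x) x 24 (y) x 36 mm high, 30 g, standing on the bed between the stop plate and the board; axes are the block's
- clip (a joint): angle of the hold-down clip, rad: 0 raised (where a weak spring holds it), 0.4 fully down. A catch resists between about 0.1 and 0.25 with a peak of about 8 N at the pad; past that it snaps down and stays.
- clip_pad (a point): point to press: top of the free end of the clip, an aluminium bar 18 mm wide, 88 long, 8 thick, hinged at jig x = 55, y = 85 mm, 45 mm above the bench, reaching towards jig -x over the board. The point is 73 mm from the hinge, about 77 mm above the bench when raised, 49 when home; x axis along the bar to the hinge, z its upper side.
- glue: white glue bottle, 52 mm across, 150 mm tall, upright; to be left alone; origin under its middle
- tin: low steel can, 68 mm across, 55 mm tall; to be left alone; origin under its middle
- tape: roll of tan tape lying flat, 88 mm across, 24 mm high; to be left alone; origin under its middle
- driver: screwdriver with black handle, 180 mm long along its x axis, 26 mm thick, lying; to be left alone; origin under its middle
- hammer: small hammer, 260 mm long along its x axis, head about 80 mm across, lying; to be left alone; origin under its middle
- brush: wooden brush, 200 mm long along its x axis, up to 60 mm wide, lying; to be left alone; origin under its middle
- cork: cork sanding block 60 x 30 x 28 mm, standing on the left end of the jig's bed; to be left alone; origin under its middle
- offcut: the same block; origin at the centre of its underside

How it is judged:
By the outcome, as a careful person would: the job done as asked, in the order asked, and still so for the second after the job is handed in, with the robot touching nothing.
It also fails if it takes over 64 s, if anything falls off the work surface, if the arm or the gripper's body presses on something with over 40 N, if the wrist force passes 120 N, or if a joint passes its speed limit or range.

## Working session

There is one attempt and no reset: what is moved stays moved. The work goes in short steps, Python scripts to look and compute and a shell command to move; the robot and the scene stay as the last step left them, time stands still between calls to the robot, and variables do not carry over. Pictures are saved under pics/ and viewed, at most 10 in all, crops included, and the job is handed in when it is done.

```bash
mkdir -p pics; ls
cat > h.py <<'E'
from station import *
import numpy as np, cv2
from scipy.spatial.transform import Rotation as R
def cam(name):
    o=get_obs(); im,d=read_camera(name); p=camera_params(name)
    if 'mount' in p:
        T=np.eye(4); q=o['tool_rot']; T[:3,:3]=R.from_quat([q[1],q[2],q[3],q[0]]).as_matrix(); T[:3,3]=o['eef_pos']; T=T@np.array(p['mount'])
    else: T=np.array(p['cam_to_world'])
    return im,d,np.array(p['intrinsics']),p['k1'],T
def slopes(K,k1,uv):
    uv=np.atleast_2d(np.float64(uv)); return cv2.undistortPoints(uv[:,None],K,np.array([k1,0,0,0,0.]))[:,0]
def cloud(d,K,k1,T,uv):
    uv=np.atleast_2d(uv).astype(int); s=slopes(K,k1,uv); z=d[uv[:,1],uv[:,0]].astype(float)
    P=np.c_[s[:,0]*z,-s[:,1]*z,-z]; return P@T[:3,:3].T+T[:3,3]
def onplane(K,k1,T,uv,h):
    s=slopes(K,k1,uv); D=np.c_[s[:,0],-s[:,1],-np.ones(len(s))]@T[:3,:3].T
    return T[:3,3]+D*((h-T[2,3])/D[:,2])[:,None]
E
python3 - <<'E'
from h import *
for n in ['top','scene']:
    im,d,K,k1,T=cam(n); cv2.imwrite(f'pics/{n}0.png',im[:,:,::-1]); np.savez(f'{n}0.npz',im=im,d=d,K=K,k1=k1,T=T); print(n,K,k1,T.round(3))
E
```

```text
pics
top [[443.55548494   0.         327.55441853]
 [  0.         443.55548494 206.80589922]
 [  0.           0.           1.        ]] -0.020309280628586012 [[ 6.000e-03  9.920e-01 -1.250e-01  4.600e-01]
 [-1.000e+00  6.000e-03 -1.000e-03  4.500e-02]
 [-1.000e-03  1.250e-01  9.920e-01  1.168e+00]
 [ 0.000e+00  0.000e+00  0.000e+00  1.000e+00]]
scene [[394.84235074   0.         320.85255427]
 [  0.         394.84235074 193.58591787]
 [  0.           0.           1.        ]] -0.014634124858619594 [[ 0.817 -0.355  0.455  0.988]
 [ 0.577  0.527 -0.624 -0.481]
 [-0.018  0.772  0.635  0.659]
 [ 0.     0.     0.     1.   ]]
```

View pics/top0.png

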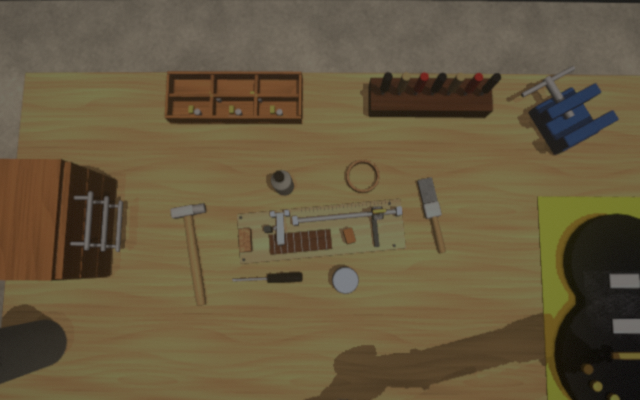

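View pics/scene0.png

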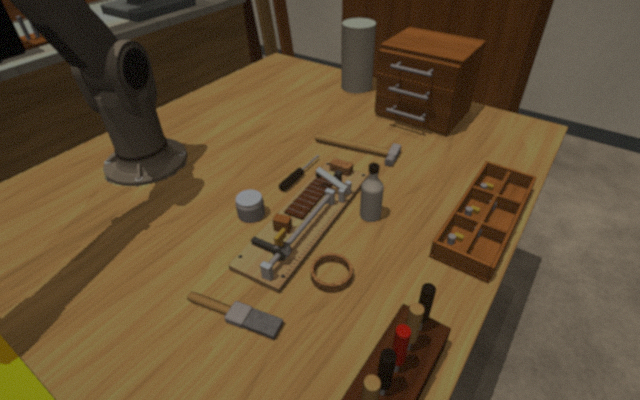

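The top view shows the jig at px (238–405, 200–262). Its +y runs left (about world +y) and the rod is on the far side (+x). The collar's stop plate is at about (376,230), offcut (348,235), board (270–331, 241), clip (280,225), cork (245,240), glue (280,182), tin (345,280), tape (362,177), and brush (432,215). Next I'll fit the jig pose.

```bash
cat > m.py <<'E'
from h import *
z=np.load('top0.npz'); im,d,K,k1,T=[z[k] for k in ('im','d','K','k1','T')]; k1=float(k1)
# bench colour vs bed: cloud heights
v,u=np.mgrid[180:290,225:420]; uv=np.c_[u.ravel(),v.ravel()]
P=cloud(d,K,k1,T,uv); H=P[:,2].reshape(v.shape)
print('bench z',np.median(H[:8]), 'bed z',np.median(H[60:80,150:175]))
m=((H>0.010)).astype(np.uint8); m=cv2.morphologyEx(m,cv2.MORPH_OPEN,np.ones((3,3)))
n,l,s,c=cv2.connectedComponentsWithStats(m)
for i in range(1,n):
  if s[i,4]>60: print(s[i]+[225,180,0,0,0], c[i]+[225,180])
cv2.imwrite('pics/crop.png',np.hstack([cv2.resize(im[190:275,230:415,::-1],None,fx=4.3,fy=4.3,interpolation=cv2.INTER_CUBIC)]))
E
python3 m.py
```

```text
bench z 0.0009361235962974668 bed z 0.005970081097489532
[271 180  23  15 277] [282.83032491 186.02166065]
[347 180  26  13 101] [358.73267327 187.68316832]
[ 237  199  169   65 8268] [320.34071118 230.69109821]
[332 267  27  23 531] [344.75706215 278.5819209 ]
[265 272  37  11 350] [283.98       277.12857143]
```

View pics/crop.png

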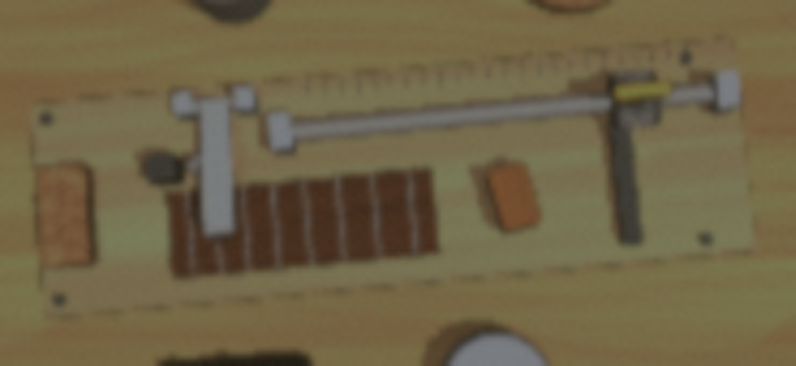

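The crop (4.3x, origin (230,190)) shows these points:
- **Bed corners:** (33,102), (45,318), (735,40), (752,248)
- **Screw head (brass):** (614–668, 91), lying along the rod
- **Stop plate:** (612–640, 115–243)
- **Offcut top:** (488,165) to (540,228)
- **Board right end:** x≈435
- **Clip tip:** (218,235)

```bash
cat > m2.py <<'E'
from h import *
z=np.load('top0.npz'); K,k1,T=z['K'],float(z['k1']),z['T']
f=lambda pts,h: onplane(K,k1,T,np.array(pts,float)/4.3+[229.5,189.5],h)
C=f([(33,102),(45,318),(735,40),(752,248)],.018)
J=np.array([[70,200],[-60,200],[70,-230],[-60,-230]])/1000.
a=J-J.mean(0); b=C[:,:2]-C[:,:2].mean(0)
th=np.arctan2((a[:,0]*b[:,1]-a[:,1]*b[:,0]).sum(),(a*b).sum()); Rm=np.array([[np.cos(th),-np.sin(th)],[np.sin(th),np.cos(th)]])
t=C[:,:2].mean(0)-Rm@J.mean(0); print('yaw',th,'org',t,'res',(C[:,:2]-(J@Rm.T+t)).round(4).tolist())
np.savez('jig.npz',th=th,t=t)
tj=lambda P:((P[:,:2]-t)@Rm)
for n,p,h in [('blocks top',[(281,122),(727,80)],.058),('head',[(614,93),(669,89)],.098),('plate',[(612,118),(628,243),(640,242)],.036),('offcut',[(486,165),(522,159),(540,222),(507,232)],.054),('board R',[(432,168),(438,252)],.026),('clip tip',[(202,236),(234,235)],.079),('cork',[(37,163),(91,266)],.046)]:
  P=f(p,h); print(n,'world',P[:,:2].round(4).tolist(),'jig mm',(tj(P)*1000).round(1).tolist())
E
python3 m2.py
```

```text
yaw 0.09746442699857605 org [0.53700944 0.0790746 ] res [[0.0001, -0.002], [-0.0006, -0.0006], [-0.0013, -0.0008], [0.0018, 0.0034]]
blocks top world [[0.572, 0.129], [0.5982, -0.1322]] jig mm [[39.7, 46.3], [40.4, -216.3]]
head world [[0.5855, -0.0619], [0.588, -0.093]] jig mm [[34.6, -145.0], [34.0, -176.2]]
plate world [[0.5777, -0.0668], [0.5034, -0.0758], [0.504, -0.0829]] jig mm [[26.3, -149.1], [-48.5, -150.8], [-48.6, -158.0]]
offcut world [[0.5478, 0.009], [0.5514, -0.0121], [0.5147, -0.0226], [0.5087, -0.0033]] jig mm [[3.9, -70.8], [5.5, -92.2], [-32.1, -99.0], [-36.2, -79.3]]
board R world [[0.548, 0.0404], [0.4978, 0.0366]] jig mm [[7.2, -39.5], [-43.2, -38.5]]
clip tip world [[0.5043, 0.1715], [0.505, 0.1533]] jig mm [[-23.5, 95.2], [-24.6, 77.0]]
cork world [[0.548, 0.2737], [0.4877, 0.2401]] jig mm [[29.9, 192.6], [-33.4, 165.1]]
```

```bash
python3 - <<'E'
from h import *
o=get_obs(); q=o['tool_rot']; M=R.from_quat([q[1],q[2],q[3],q[0]]).as_matrix(); print(M.round(3),o['eef_pos'],o['contact_force'],o['gripper_width'],camera_params('wrist')['mount'],o['t'])
E
python3 -m creep '[[1,28,53,0,0,0,0],[1,28,53,0,0,0,0],[1,28,53,0,0,0,0],[1,28,53,0,0,0,0],[1,28,53,0,0,0,0]]'
python3 -m creep '[[1,28,53,0,0,0,0],[1,28,53,0,0,0,0],[1,28,53,0,0,0,0],[1,28,53,0,0,0,0],[1,28,53,0,0,0,0]]'
```

```text
[[ 0.959  0.282 -0.001]
 [ 0.282 -0.959  0.002]
 [-0.    -0.002 -1.   ]] [ 0.19009565 -0.64711191  0.23042941] [ 0.15997404 -0.26505734  0.15275457] 0.9955526342529444 [[-1.00594470e-03  9.55853073e-01  2.93843311e-01  7.50584854e-02]
 [ 9.99999310e-01  7.83082865e-04  8.76085414e-04  5.96560570e-04]
 [ 6.07305274e-04  2.93843989e-01 -9.55853201e-01 -1.43019256e-01]
 [ 0.00000000e+00  0.00000000e+00  0.00000000e+00  1.00000000e+00]] 0.1
t: 0.72
eef_pos: [0.3309, -0.3806, 0.2311]
tool_rot: [-0.0, 0.99, 0.142, -0.0]
contact_force: [2.0, -0.4, 0.1]
gripper_width: 1.004
grasp_force: 0.0
t: 1.35
eef_pos: [0.4707, -0.1159, 0.2313]
tool_rot: [0.0, 0.99, 0.142, -0.0]
contact_force: [1.4, -0.6, -0.5]
gripper_width: 1.002
grasp_force: 0.0
```

```bash
python3 -m creep '[[1,30,55,0,0,0,0],[1,30,54,0,0,0,0],[1,0,0,0,0,0,0]]'
cat > w.py <<'E'
import sys
from h import *
n=sys.argv[1]; im,d,K,k1,T=cam('wrist'); cv2.imwrite(f'pics/{n}.png',im[:,:,::-1]); np.savez(f'{n}.npz',im=im,d=d,K=K,k1=k1,T=T); print(K[0,0],T.round(3).tolist())
E
python3 w.py w1
```

```text
t: 1.72
eef_pos: [0.5316, -0.0029, 0.2312]
tool_rot: [-0.001, 0.989, 0.147, 0.001]
contact_force: [0.3, -0.1, -0.3]
gripper_width: 0.998
grasp_force: 0.0
314.1583623427459 [[0.289, 0.915, 0.281, 0.603], [-0.957, 0.278, 0.082, 0.018], [-0.003, -0.292, 0.956, 0.374], [0.0, 0.0, 0.0, 1.0]]
```

View pics/w1.png

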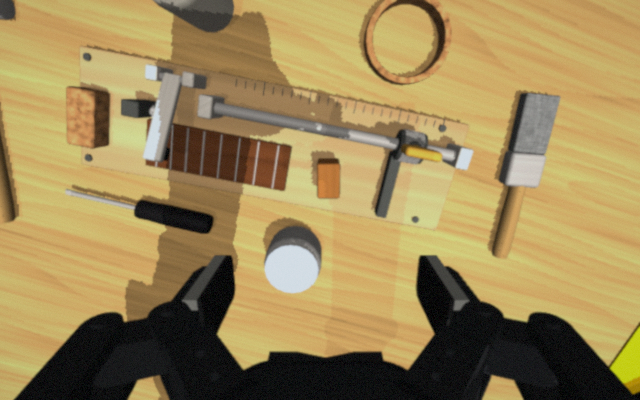

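The wrist view shows the offcut top at px (318–340, 160–190), board end (291,145)–(283,190), brass head (405,150)–(441,158), plate (378–398, 155–217), and bed corners (80,45), (468,123), (437,229), (74,165).

```bash
cat > m3.py <<'E'
from h import *
z=np.load('w1.npz'); im,d,K,k1,T=z['im'],z['d'],z['K'],float(z['k1']),z['T']
f=lambda pts,h: onplane(K,k1,T,np.array(pts,float),h)
j=np.load('jig.npz'); th=float(j['th']); t=j['t']; Rm=np.array([[np.cos(th),-np.sin(th)],[np.sin(th),np.cos(th)]])
hsv=cv2.cvtColor(im,cv2.COLOR_RGB2HSV)
def comp(box,lo,hi):
    x0,y0,x1,y1=box; m=cv2.inRange(hsv[y0:y1,x0:x1],lo,hi); n,l,s,c=cv2.connectedComponentsWithStats(m); i=1+s[1:,4].argmax(); ys,xs=np.where(l==i); return np.c_[xs+x0,ys+y0]
yel=comp((395,140,450,170),(15,150,90),(32,255,255)); Py=cloud(d,K,k1,T,yel)
off=comp((310,150,350,205),(3,140,60),(16,255,255)); Po=cloud(d,K,k1,T,off)
print('head px',yel.min(0),yel.max(0),'z',np.percentile(Py[:,2],[10,50,90]),'off',off.min(0),off.max(0),np.percentile(Po[:,2],[10,50,90]).round(3))
top=off[Po[:,2]>.050]; r=cv2.minAreaRect(f(top,.054)[:,:2].astype(np.float32)*1000); print('off top rect mm',r)
top=yel[Py[:,2]>.094]; r=cv2.minAreaRect(f(top,.098)[:,:2].astype(np.float32)*1000); print('head rect',len(top),r)
for n,p,h in [('bed',[(80,45),(468,123),(437,229),(74,165)],.018),('boardend',[(291,145),(283,190)],.026),('head',[(405,150),(441,158)],.098),('plate',[(378,214),(388,217)],.036)]:
  P=f(p,h)[:,:2]; print(n,P.round(4).tolist(),((P-t)@Rm*1000).round(1).tolist())
print(((cloud(d,K,k1,T,[(110,60),(600,300),(310,120),(348,130)])*1000).round(1)).tolist())
E
python3 m3.py
```

```text
head px [405 146] [440 160] z [0.09630786 0.09783523 0.09890732] off [317 159] [339 197] [0.052 0.054 0.055]
off top rect mm ((531.173583984375, -5.951379776000977), (37.565162658691406, 23.094635009765625), 16.8504695892334)
head rect 339 ((588.3067626953125, -75.74189758300781), (8.61786937713623, 32.97905349731445), 3.3513877391815186)
bed [[0.5874, 0.285], [0.6302, -0.1385], [0.5027, -0.1544], [0.4542, 0.2817]] [[70.2, 200.1], [71.5, -225.6], [-56.8, -229.0], [-62.7, 209.7]]
boardend [[0.5507, 0.0425], [0.4983, 0.038]] [[10.0, -37.7], [-42.5, -37.1]]
head [[0.5865, -0.0596], [0.5892, -0.0928]] [[35.7, -142.8], [35.2, -176.1]]
plate [[0.5053, -0.0737], [0.5052, -0.0859]] [[-46.4, -148.9], [-47.7, -161.1]]
[[581.4, 251.6, 18.3], [464.0, -431.0, -0.9], [583.7, 29.2, 45.9], [585.6, -10.6, 49.8]]
```

```bash
python3 -m creep '[[0,0,-3,-50,0,0,0],[0,0,0,-50,0,0,0],[0,0,0,-50,0,0,0],[0,0,0,-35,0,0,0],[0,0,0,-12,0,0,0]]' 30
python3 -m creep '[[0,0,0,-9,0,0,0],[0,0,0,0,0,0,0],[-1,0,0,0,0,0,0],[-1,0,0,0,0,0,0],[-1,0,0,0,0,0,0]]' 30
python3 -m creep '[[-1,0,0,0,0,0,0],[-1,0,0,0,0,0,0]]'
```

```text
t: 2.4
eef_pos: [0.5281, -0.0137, 0.0323]
tool_rot: [0.0, 0.99, 0.141, -0.002]
contact_force: [0.5, -0.1, -0.3]
gripper_width: 0.499
grasp_force: 0.0
t: 3.02
eef_pos: [0.5312, -0.0117, 0.0265]
tool_rot: [0.0, 0.99, 0.142, 0.001]
contact_force: [-0.4, -0.8, 6.9]
gripper_width: 0.275
grasp_force: 30.6
t: 3.28
eef_pos: [0.5312, -0.0117, 0.0265]
tool_rot: [0.0, 0.99, 0.142, 0.001]
contact_force: [-0.9, -0.5, 6.4]
gripper_width: 0.279
grasp_force: 30.6
```

```bash
python3 -m creep '[[-1,0,0,20,0,0,0],[-1,0,0,40,0,0,0],[-1,0,0,40,0,0,0],[-1,-26,-35,0,0,0,0],[-1,-27,-35,0,0,0,0]]'
python3 -m creep '[[-1,-27,-35,0,0,0,0],[-1,-26,-33,-20,0,0,0],[-1,0,0,-50,0,0,0],[-1,0,0,-25,0,0,0],[-1,0,0,-10,0,0,0]]'
python3 -m creep '[[-1,0,0,-4,0,0,0],[-1,0,0,0,0,0,0]]'
```

```text
t: 3.9
eef_pos: [0.4772, -0.0824, 0.1263]
tool_rot: [0.0, 0.99, 0.143, 0.001]
contact_force: [-1.0, -1.3, -0.4]
gripper_width: 0.276
grasp_force: 29.8
t: 4.53
eef_pos: [0.4236, -0.1496, 0.0194]
tool_rot: [-0.0, 0.99, 0.142, -0.001]
contact_force: [0.6, -0.1, -0.7]
gripper_width: 0.272
grasp_force: 29.8
t: 4.78
eef_pos: [0.4249, -0.1498, 0.0169]
tool_rot: [0.0, 0.99, 0.143, 0.001]
contact_force: [0.7, -0.4, 0.3]
gripper_width: 0.275
grasp_force: 29.8
```

```bash
python3 -m creep '[[-1,0,0,-4,0,0,0],[-1,0,0,-2,0,0,0],[-1,0,0,0,0,0,0]]'
python3 -m creep '[[-1,0,0,-1,0,0,0],[-1,0,0,0,0,0,0]]'
```

```text
t: 5.15
eef_pos: [0.4242, -0.1498, 0.0103]
tool_rot: [0.0, 0.99, 0.142, 0.0]
contact_force: [-0.0, 0.1, -0.4]
gripper_width: 0.272
grasp_force: 29.8
t: 5.4
eef_pos: [0.4242, -0.1498, 0.0093]
tool_rot: [-0.0, 0.99, 0.142, -0.0]
contact_force: [-0.3, 0.6, -0.4]
gripper_width: 0.276
grasp_force: 29.8
```

```bash
python3 -m creep '[[-1,0,0,-1,0,0,0],[-1,0,0,0,0,0,0]]'
python3 -m creep '[[-0.1,0,0,0,0,0,0],[-0.1,0,0,0,0,0,0],[-0.1,0,0,0,0,0,0],[-0.1,0,0,30,0,0,0],[0,0,0,50,0,0,0]]'
python3 -m creep '[[0,0,0,50,0,0,0],[0,30,10,40,0,0,0],[0,0,0,0,0,0,0]]'; python3 w.py w2
```

```text
t: 5.65
eef_pos: [0.4243, -0.1498, 0.0085]
tool_rot: [0.0, 0.99, 0.142, 0.0]
contact_force: [-0.3, 0.8, 4.4]
gripper_width: 0.274
grasp_force: 30.3
t: 6.28
eef_pos: [0.423, -0.1493, 0.088]
tool_rot: [-0.001, 0.99, 0.143, -0.002]
contact_force: [1.0, -0.5, -0.2]
gripper_width: 0.5
grasp_force: 0.0
t: 6.65
eef_pos: [0.4583, -0.1393, 0.1817]
tool_rot: [0.001, 0.99, 0.143, 0.004]
contact_force: [-0.3, -0.5, -0.3]
gripper_width: 0.501
grasp_force: 0.0
314.1583623427459 [[0.282, 0.919, 0.274, 0.529], [-0.959, 0.27, 0.084, -0.118], [0.003, -0.287, 0.958, 0.325], [0.0, 0.0, 0.0, 1.0]]
```

View pics/w2.png

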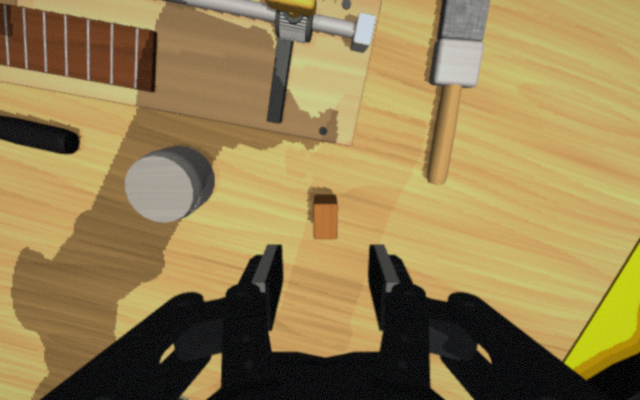

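The wrist picture shows the offcut standing on the bench at px (325,215), clear of the tin (168,185), brush (440,150) and jig.

```bash
python3 - <<'E'
from h import *
o=get_obs(); print(np.round(o['q'],3),o['eef_pos'])
E
cat > m4.py <<'E'
from h import *
z=np.load('w2.npz'); im,d,K,k1,T=z['im'],z['d'],z['K'],float(z['k1']),z['T']
P=onplane(K,k1,T,[(314,205),(337,205)],.036); print(P.round(3).tolist())
P=onplane(K,k1,T,[(292,41),(278,41),(311,41)],.061); print(P.round(3).tolist()); print(onplane(K,k1,T,[(156,30),(154,92)],.026).round(4).tolist())
E
python3 m4.py
```

```text
[ 0.503  0.239 -0.384  2.052  0.117  0.868 -1.231] [ 0.45559688 -0.13961718  0.17946721]
[[0.438, -0.135, 0.036], [0.445, -0.156, 0.036]]
[[0.569, -0.081, 0.061], [0.566, -0.071, 0.061], [0.573, -0.095, 0.061]]
[[0.5498, 0.0397, 0.026], [0.498, 0.0339, 0.026]]
```

```bash
python3 -m creep '[[0,13,6,0,0,0,-0.176],[0,13,6,0,0,0,-0.176],[0,13,6,0,0,0,-0.176],[0,13,6,0,0,0,-0.176],[0,13,6,0,0,0,-0.176]]' 60
python3 -m creep '[[0,13,7,0,0,0,-0.176],[0,13,7,0,0,0,-0.176],[0,13,7,0,0,0,-0.176],[0,13,7,0,0,0,-0.176],[0,13,7,0,0,0,-0.176]]'
python3 -m creep '[[0,0,0,0,0,0,0],[0,0,0,0,0,0,0]]'
python3 - <<'E'
from h import *
o=get_obs(); q=o['tool_rot']; M=R.from_quat([q[1],q[2],q[3],q[0]]).as_matrix(); print(np.round(o['q'],3),o['eef_pos'],'xyaw',np.arctan2(M[1,0],M[0,0]),M[:,2].round(3))
E
python3 w.py w3
```

```text
t: 7.32
eef_pos: [0.5177, -0.1099, 0.1763]
tool_rot: [0.001, 0.955, -0.296, -0.002]
contact_force: [0.2, -0.9, 0.6]
gripper_width: 0.496
grasp_force: 0.0
t: 7.95
eef_pos: [0.5816, -0.076, 0.1754]
tool_rot: [0.001, 0.74, -0.672, -0.003]
contact_force: [-0.1, -0.4, -1.5]
gripper_width: 0.499
grasp_force: 0.0
t: 8.2
eef_pos: [0.5822, -0.0747, 0.1768]
tool_rot: [0.001, 0.744, -0.669, -0.001]
contact_force: [-0.1, -0.0, -0.1]
gripper_width: 0.503
grasp_force: 0.0
[-0.085  0.393  0.136  1.831 -0.065  0.926 -2.955] [ 0.58217434 -0.0747375   0.17684729] xyaw -1.4644998642253433 [-0.003  0.    -1.   ]
314.1583623427459 [[-0.994, 0.1, 0.033, 0.591], [-0.105, -0.95, -0.295, -0.15], [0.002, -0.297, 0.955, 0.32], [0.0, 0.0, 0.0, 1.0]]
```

View pics/w3.png

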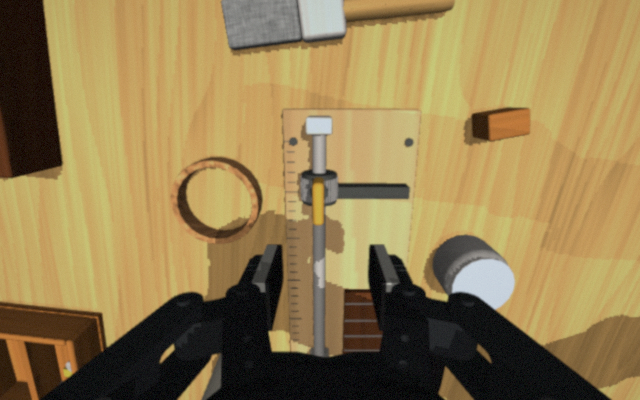

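The wrist view shows the head at px (314–326, 178–225) along the rod. Joint 7 is near its limit (-2.955, range -2.96), so I'll take the half-turn-equivalent grasp and refine the head position.

```bash
cat > m5.py <<'E'
import sys
from h import *
z=np.load(sys.argv[1]+'.npz'); x0,y0,x1,y1=map(int,sys.argv[2:6]); im,d,K,k1,T=z['im'],z['d'],z['K'],float(z['k1']),z['T']
hsv=cv2.cvtColor(im,cv2.COLOR_RGB2HSV); m=cv2.inRange(hsv[y0:y1,x0:x1],(15,150,90),(34,255,255)); n,l,s,c=cv2.connectedComponentsWithStats(m); i=1+s[1:,4].argmax(); ys,xs=np.where(l==i); uv=np.c_[xs+x0,ys+y0]
P=cloud(d,K,k1,T,uv); top=uv[P[:,2]>.093]; print(uv.min(0),uv.max(0),len(uv),len(top),np.percentile(P[:,2],[10,50,90]).round(3))
Q=onplane(K,k1,T,top,.098)[:,:2]*1000; print(cv2.minAreaRect(Q.astype(np.float32)),Q.mean(0))
E
python3 m5.py w3 300 165 340 235
python3 -m creep '[[0,0,0,0,0,0,0.184],[0,0,0,0,0,0,0.184],[0,0,0,0,0,0,0.184],[0,0,0,0,0,0,0.184],[0,0,0,0,0,0,0.184]]'
python3 -m creep '[[0,0,0,0,0,0,0.184],[0,0,0,0,0,0,0.184],[0,0,0,0,0,0,0.184],[0,0,0,0,0,0,0.184],[0,0,0,0,0,0,0.184]]'
python3 -m creep '[[0,0,0,0,0,0,0.184],[0,0,0,0,0,0,0.184],[0,0,0,0,0,0,0.184],[0,0,0,0,0,0,0.184],[0,0,0,0,0,0,0.184]]'
python3 -m creep '[[0,0,0,0,0,0,0.184],[0,0,0,0,0,0,0.184],[0,0,0,0,0,0,0],[0,0,0,0,0,0,0]]'
cat > s.py <<'E'
from h import *
o=get_obs(); q=o['tool_rot']; M=R.from_quat([q[1],q[2],q[3],q[0]]).as_matrix(); print('q',np.round(o['q'],3),np.round(o['eef_pos'],4),'xyaw',np.arctan2(M[1,0],M[0,0]).round(4),M[:,2].round(3),'F',np.round(o['contact_force'],1),'M',np.round(o['torque'],2))
E
python3 s.py
```

```text
[312 178] [323 224] 514 471 [0.095 0.098 0.099]
((588.3276977539062, -79.94378662109375), (8.111165046691895, 35.729740142822266), 5.914591312408447) [588.08520207 -79.26863217]
t: 8.88
eef_pos: [0.5827, -0.0765, 0.178]
tool_rot: [-0.0, 0.963, -0.268, -0.0]
contact_force: [0.1, -0.6, -0.7]
gripper_width: 0.504
grasp_force: 0.0
t: 9.5
eef_pos: [0.5827, -0.0765, 0.1782]
tool_rot: [-0.0, 0.982, 0.188, 0.0]
contact_force: [0.8, -0.6, -0.4]
gripper_width: 0.501
grasp_force: 0.0
t: 10.12
eef_pos: [0.5828, -0.0766, 0.1784]
tool_rot: [0.0, 0.797, 0.604, 0.0]
contact_force: [0.7, -0.7, -0.2]
gripper_width: 0.503
grasp_force: 0.0
t: 10.62
eef_pos: [0.5832, -0.076, 0.1783]
tool_rot: [0.0, 0.676, 0.737, 0.0]
contact_force: [0.8, 0.2, 0.0]
gripper_width: 0.494
grasp_force: 0.0
q [ 0.425  0.441 -0.52   1.794  0.259  0.974 -0.116] [ 0.5832 -0.076   0.1783] xyaw 1.6559 [ 0.001  0.    -1.   ] F [0.8 0.2 0. ] M [-0.    0.01 -0.02]
```

```bash
python3 -m creep '[[0,5,-1,-40,0,0,0.012],[0,0,0,-40,0,0,0],[0,0,0,-20,0,0,0],[0,0,0,-8,0,0,0],[0,0,0,0,0,0,0]]' 60
python3 s.py
python3 -m creep '[[-1,0,0,0,0,0,0],[-1,0,0,0,0,0,0],[-1,0,0,0,0,0,0],[-1,0,0,0,0,0,0]]' 60
python3 s.py
```

```text
t: 11.25
eef_pos: [0.5891, -0.076, 0.0706]
tool_rot: [0.0, 0.67, 0.742, 0.0]
contact_force: [-0.4, -0.2, 0.1]
gripper_width: 0.498
grasp_force: 0.0
q [ 0.375  0.583 -0.466  1.855  0.358  0.785 -0.179] [ 0.5891 -0.076   0.0706] xyaw 1.6721 [ 0.001 -0.    -1.   ] F [-0.4 -0.2  0.1] M [0.03 0.02 0.01]
t: 11.75
eef_pos: [0.5881, -0.0763, 0.0714]
tool_rot: [0.0, 0.67, 0.742, -0.0]
contact_force: [-5.8, 0.3, 8.4]
gripper_width: 0.094
grasp_force: 59.0
q [ 0.375  0.582 -0.466  1.856  0.357  0.787 -0.179] [ 0.5881 -0.0763  0.0714] xyaw 1.6721 [-0.    -0.001 -1.   ] F [-5.8  0.3  8.4] M [ 0.01  1.13 -0.04]
```

```bash
python3 -m creep '[[-1,-1,0,0,0,0,0.1],[-1,0,0,0,0,0,0.15],[-1,0,0,0,0,0,0.15],[-1,0,0,0,0,0,0.15]]' 60; python3 s.py
python3 -m creep '[[-1,0,0,0,0,0,0.15],[-1,0,0,0,0,0,0.15],[-1,0,0,0,0,0,0.15],[-1,0,0,0,0,0,0.15],[-1,0,0,0,0,0,0.1]]'; python3 -m creep '[[-1,0,0,0,0,0,0],[-1,0,0,0,0,0,0]]';python3 s.py
```

```text
t: 12.25
eef_pos: [0.5877, -0.0763, 0.0713]
tool_rot: [0.001, 0.442, 0.897, -0.0]
contact_force: [-2.6, -0.8, 4.3]
gripper_width: 0.096
grasp_force: 58.8
q [ 0.472  0.611 -0.598  1.851  0.459  0.819  0.293] [ 0.5877 -0.0763  0.0713] xyaw 2.2266 [ 0.001 -0.001 -1.   ] F [-2.6 -0.8  4.3] M [ 0.03  0.63 -0.15]
t: 12.88
eef_pos: [0.5874, -0.0766, 0.0712]
tool_rot: [0.0, 0.108, 0.994, -0.0]
contact_force: [-3.4, -1.1, 6.6]
gripper_width: 0.094
grasp_force: 59.1
t: 13.12
eef_pos: [0.5874, -0.0766, 0.0712]
tool_rot: [0.0, 0.109, 0.994, -0.0]
contact_force: [-4.1, -0.7, 6.5]
gripper_width: 0.095
grasp_force: 59.1
q [ 0.583  0.661 -0.759  1.844  0.584  0.874  0.89 ] [ 0.5874 -0.0766  0.0712] xyaw 2.9222 [ 0.    -0.001 -1.   ] F [-4.1 -0.7  6.5] M [-0.12  0.77  0.14]
```

```bash
python3 -m creep '[[-1,-0.7,7,0,0,0,0],[-1,-1.3,13,0,0,0,0],[-1,-1.5,15,0,0,0,0],[-1,-1.5,15,0,0,0,0],[-1,-1.5,15,0,0,0,0]]'; python3 -m creep '[[-1,-1.5,15,0,0,0,0],[-1,-1,10,0,0,0,0],[-1,-0.4,4,0,0,0,0],[-1,0,0,0,0,0,0]]';python3 s.py
```

```text
t: 13.75
eef_pos: [0.5809, -0.012, 0.0712]
tool_rot: [0.0, 0.11, 0.994, -0.001]
contact_force: [-4.1, -3.4, 7.4]
gripper_width: 0.095
grasp_force: 59.1
t: 14.25
eef_pos: [0.5779, 0.0183, 0.0712]
tool_rot: [0.0, 0.109, 0.994, -0.0]
contact_force: [-3.7, -0.1, 6.9]
gripper_width: 0.089
grasp_force: 59.0
q [ 0.434  0.645 -0.768  1.878  0.585  0.859  0.721] [0.5779 0.0183 0.0712] xyaw 2.9228 [ 0. -0. -1.] F [-3.7 -0.1  6.9] M [0.09 0.96 0.09]
```

```bash
python3 -m creep '[[-1,-0.3,3,0,0,0,0],[-1,-0.3,3,0,0,0,0],[-1,-0.1,1,0,0,0,0]]'; for i in 1; do python3 -m creep '[[-1,-0.1,1,0,0,0,0],[-1,0,0,0,0,0,0]]' | egrep 'eef|contact'; python3 -m creep '[[-1,-0.1,1,0,0,0,0],[-1,0,0,0,0,0,0]]'| egrep 'eef|contact'; python3 -m creep '[[-1,-0.1,1,0,0,0,0],[-1,0,0,0,0,0,0]]'| egrep 'eef|contact'; done
```

```text
t: 14.62
eef_pos: [0.5773, 0.0242, 0.0712]
tool_rot: [0.0, 0.11, 0.994, -0.001]
contact_force: [-3.3, -2.1, 7.5]
gripper_width: 0.097
grasp_force: 59.1
eef_pos: [0.5772, 0.0252, 0.0712]
contact_force: [-4.8, -1.5, 7.5]
eef_pos: [0.5771, 0.0262, 0.0712]
contact_force: [-5.0, -2.4, 7.1]
eef_pos: [0.577, 0.0272, 0.0712]
contact_force: [-4.2, -2.0, 6.8]
```

```bash
python3 -m creep '[[-1,-0.1,1,0,0,0,0],[-1,0,0,0,0,0,0]]' | egrep 'eef|contact'; python3 -m creep '[[-1,-0.1,1,0,0,0,0],[-1,0,0,0,0,0,0]]'| egrep 'eef|contact'; python3 -m creep '[[-1,-0.1,1,0,0,0,0],[-1,0,0,0,0,0,0]]'| egrep 'eef|contact'; python3 -m creep '[[-1,-0.1,1,0,0,0,0],[-1,0,0,0,0,0,0]]'| egrep 'eef|contact'
```

```text
eef_pos: [0.5769, 0.0281, 0.0712]
contact_force: [-3.9, -1.3, 7.3]
eef_pos: [0.5768, 0.0291, 0.0712]
contact_force: [-4.5, -2.2, 7.3]
eef_pos: [0.5767, 0.0302, 0.0712]
contact_force: [-4.5, -3.3, 7.4]
eef_pos: [0.5766, 0.0312, 0.0712]
contact_force: [-3.7, -2.6, 7.9]
```

```bash
python3 w.py w4
```

```text
314.1583623427459 [[0.219, -0.932, -0.29, 0.503], [0.976, 0.209, 0.065, 0.047], [-0.0, -0.297, 0.955, 0.214], [0.0, 0.0, 0.0, 1.0]]
```

View pics/w4.png

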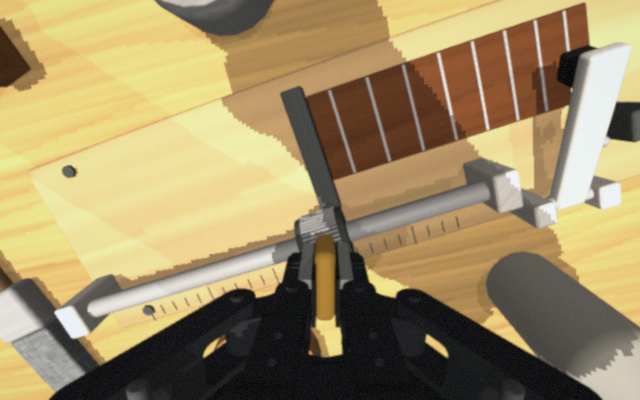

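The view shows the plate's right edge (303,88)–(337,200) practically at the board's end (305,97)–(335,180). I'll keep creeping until the force rises.

```bash
python3 -m creep '[[-1,-0.1,1,0,0,0,0],[-1,0,0,0,0,0,0]]' | egrep 'eef|contact'; python3 -m creep '[[-1,-0.1,1,0,0,0,0],[-1,0,0,0,0,0,0]]'| egrep 'eef|contact';  python3 - <<'E'
from h import *
z=np.load('w4.npz'); K,k1,T=z['K'],float(z['k1']),z['T']
j=np.load('jig.npz'); th=float(j['th']); t=j['t']; Rm=np.array([[np.cos(th),-np.sin(th)],[np.sin(th),np.cos(th)]])
for p,h in [([(303,88),(337,200)],.036),([(305,97),(335,180)],.026)]: print(((onplane(K,k1,T,p,h)[:,:2]-t)@Rm*1000).round(1).tolist())
E
```

```text
eef_pos: [0.5766, 0.0314, 0.0712]
contact_force: [-3.7, -3.8, 8.6]
eef_pos: [0.5766, 0.0316, 0.0712]
contact_force: [-3.3, -5.7, 9.7]
[[-47.9, -37.5], [17.8, -39.2]]
[[-43.6, -38.5], [8.2, -37.1]]
```

```bash
python3 -m creep '[[-1,0,0,0,0,0,-0.1],[-1,0,0,0,0,0,-0.15],[-1,0,0,0,0,0,-0.15],[-1,0,0,0,0,0,-0.15],[-1,0,0,0,0,0,-0.15]]'; python3 -m creep '[[-1,0,0,0,0,0,-0.15],[-1,0,0,0,0,0,-0.15],[-1,0,0,0,0,0,-0.1],[-1,0,0,0,0,0,0],[-1,0,0,0,0,0,0]]'; python3 s.py
```

```text
t: 17.55
eef_pos: [0.5768, 0.0318, 0.0712]
tool_rot: [0.001, 0.446, 0.895, -0.001]
contact_force: [-2.3, -4.4, 4.9]
gripper_width: 0.095
grasp_force: 59.0
t: 18.18
eef_pos: [0.577, 0.0319, 0.0713]
tool_rot: [0.001, 0.613, 0.79, -0.001]
contact_force: [-1.6, -4.5, 5.6]
gripper_width: 0.093
grasp_force: 59.1
q [ 0.226  0.57  -0.511  1.891  0.39   0.778 -0.249] [0.577  0.0319 0.0713] xyaw 1.8207 [ 0.001 -0.003 -1.   ] F [-1.6 -4.5  5.6] M [-0.95  0.48 -0.15]
```

```bash
python3 -m creep '[[-1,0,0,0,0,0,-0.1],[-1,0,0,0,0,0,-0.05],[-1,0,0,0,0,0,0]]' >/dev/null; python3 s.py; python3 -m creep '[[-1,0,0,0,0,0,-0.04],[-1,0,0,0,0,0,0]]'>/dev/null; python3 s.py; python3 -m creep '[[-1,0,0,0,0,0,-0.04],[-1,0,0,0,0,0,0]]'>/dev/null; python3 s.py
```

```text
q [ 0.199  0.563 -0.474  1.893  0.363  0.77  -0.377] [0.5771 0.0319 0.0714] xyaw 1.6706 [ 0.002 -0.003 -1.   ] F [-1.4 -4.4  7. ] M [-0.94  0.41  0.01]
q [ 0.191  0.561 -0.465  1.894  0.357  0.768 -0.409] [0.5771 0.0319 0.0714] xyaw 1.6334 [ 0.002 -0.004 -1.   ] F [-2.3 -5.4  6.8] M [-1.18  0.45  0.85]
q [ 0.184  0.559 -0.456  1.894  0.35   0.766 -0.442] [0.5771 0.0319 0.0714] xyaw 1.5951 [ 0.002 -0.004 -1.   ] F [-1.3 -5.4  6.7] M [-1.25  0.42  1.39]
```

Torque is at the stop (1.4 Nm), so the screw is fully tight. Now I'll release, lift and check.

```bash
python3 -m creep '[[-0.4,0,0,0,0,0,0],[-0.4,0,0,0,0,0,0],[-0.4,0,0,0,0,0,0],[-0.4,0,0,30,0,0,0],[-0.4,0,0,50,0,0,0]]'>/dev/null; python3 s.py; python3 -m creep '[[-1,0,0,50,0,0,0],[-1,-30,-40,0,0,0,0],[-1,-33,-40,0,0,0,0],[-1,0,0,0,0,0,0]]'; python3 s.py; python3 w.py w5
```

```text
q [ 0.225  0.457 -0.504  1.844  0.272  0.913 -0.382] [0.5752 0.0339 0.1493] xyaw 1.5927 [-0.004 -0.    -1.   ] F [ 0.3 -0.6  0.9] M [-0.03 -0.1  -0.01]
t: 20.18
eef_pos: [0.5112, -0.0499, 0.1998]
tool_rot: [0.0, 0.701, 0.713, -0.001]
contact_force: [0.7, 0.2, -1.2]
gripper_width: -0.004
grasp_force: 0.0
q [ 0.412  0.293 -0.518  1.942  0.179  0.953 -0.176] [ 0.5112 -0.0499  0.1998] xyaw 1.5866 [-0.001 -0.003 -1.   ] F [ 0.7  0.2 -1.2] M [ 0.04 -0.11  0.  ]
314.1583623427459 [[1.0, -0.014, -0.004, 0.51], [0.015, 0.955, 0.297, 0.025], [-0.0, -0.297, 0.955, 0.343], [0.0, 0.0, 0.0, 1.0]]
```

View pics/w5.png

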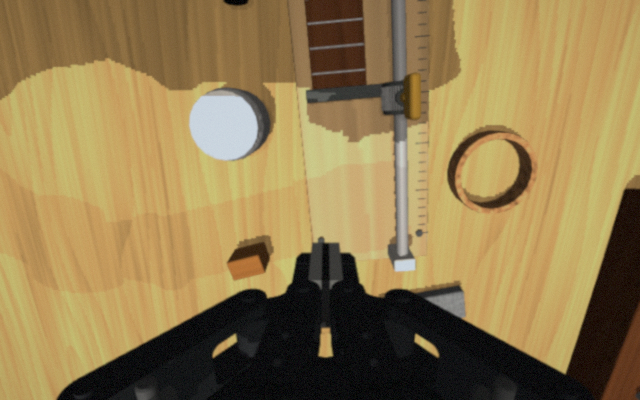

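The view shows the plate (308–383, 93) against the board end and the head (412, 72–118) lying along the rod, with the offcut, tape and tin undisturbed. On to the clip.

```bash
python3 m5.py w5 395 60 430 130
python3 -m creep '[[-1,1,53,0,0,0,0],[-1,1,53,0,0,0,0],[-1,1,53,0,0,0,0],[-1,0,53,-30,0,0,0],[-1,0,0,-50,0,0,0]]' ;  python3 -m creep '[[-1,0,0,-20,0,0,0],[-1,0,0,0,0,0,0]]'; python3 s.py
```

```text
[409  73] [420 119] 502 502 [0.097 0.098 0.099]
((576.4462890625, 30.581520080566406), (8.096309661865234, 32.954978942871094), 5.638550758361816) [576.66864799  30.99488898]
t: 20.85
eef_pos: [0.5178, 0.1745, 0.1213]
tool_rot: [-0.0, 0.696, 0.718, 0.004]
contact_force: [1.1, -1.4, 0.1]
gripper_width: -0.002
grasp_force: 0.0
t: 21.1
eef_pos: [0.5155, 0.1674, 0.0986]
tool_rot: [-0.001, 0.699, 0.716, -0.001]
contact_force: [0.0, 0.6, -0.8]
gripper_width: -0.0
grasp_force: 0.0
q [ 0.005  0.488 -0.547  1.957  0.347  0.792 -0.714] [0.5155 0.1674 0.0986] xyaw 1.5947 [-0.003  0.    -1.   ] F [ 0.   0.6 -0.8] M [0.04 0.01 0.05]
```

```bash
python3 -m creep '[[-1,-1,-4,-8,0,0,0],[-1,0,0,-6,0,0,0],[-1,0,0,0,0,0,0]]' | egrep 'eef|contact'; python3 -m creep '[[-1,0,0,-3,0,0,0],[-1,0,0,0,0,0,0]]' | egrep 'eef|contact'; python3 -m creep '[[-1,0,0,-3,0,0,0],[-1,0,0,0,0,0,0]]' | egrep 'eef|contact'; python3 -m creep '[[-1,0,0,-3,0,0,0],[-1,0,0,0,0,0,0]]' | egrep 'eef|contact'
```

```text
eef_pos: [0.5157, 0.1617, 0.0862]
contact_force: [0.7, -0.5, 0.3]
eef_pos: [0.5157, 0.1619, 0.0832]
contact_force: [0.5, -0.1, -0.9]
eef_pos: [0.5156, 0.1619, 0.0799]
contact_force: [0.8, 0.9, -0.2]
eef_pos: [0.5155, 0.1619, 0.0768]
contact_force: [-0.1, 0.1, 0.5]
```

```bash
for i in 1; do python3 -m creep '[[-1,0,0,-3,0,0,0],[-1,0,0,0,0,0,0]]' | egrep 'eef|contact'; python3 -m creep '[[-1,0,0,-2,0,0,0],[-1,0,0,0,0,0,0]]' | egrep 'eef|contact'; python3 -m creep '[[-1,0,0,-2,0,0,0],[-1,0,0,0,0,0,0]]' | egrep 'eef|contact'; python3 -m creep '[[-1,0,0,-2,0,0,0],[-1,0,0,0,0,0,0]]' | egrep 'eef|contact'; python3 -m creep '[[-1,0,0,-2,0,0,0],[-1,0,0,0,0,0,0]]' | egrep 'eef|contact';done
```

```text
eef_pos: [0.5155, 0.1619, 0.0738]
contact_force: [-0.6, -0.2, 0.4]
eef_pos: [0.5156, 0.162, 0.0721]
contact_force: [-0.9, -0.4, 2.5]
eef_pos: [0.5155, 0.1619, 0.0701]
contact_force: [-1.0, -1.9, 4.6]
eef_pos: [0.5153, 0.1618, 0.0682]
contact_force: [-2.5, -1.5, 6.8]
eef_pos: [0.5151, 0.1617, 0.0663]
contact_force: [-2.1, -1.4, 8.6]
```

```bash
for i in 1; do python3 -m creep '[[-1,0,0,-2,0,0,0],[-1,0,0,0,0,0,0]]' | egrep 'eef|contact'; python3 -m creep '[[-1,0,0,-2,0,0,0],[-1,0,0,0,0,0,0]]' | egrep 'eef|contact'; python3 -m creep '[[-1,0,0,-2,0,0,0],[-1,0,0,0,0,0,0]]' | egrep 'eef|contact';done
```

```text
eef_pos: [0.5151, 0.1617, 0.0643]
contact_force: [-4.0, -1.4, 6.7]
eef_pos: [0.515, 0.1617, 0.0621]
contact_force: [-3.6, -1.3, 5.4]
eef_pos: [0.5154, 0.1618, 0.0599]
contact_force: [-1.4, 0.1, 2.6]
```

```bash
for i in 1; do python3 -m creep '[[-1,0,0,-2,0,0,0],[-1,0,0,0,0,0,0]]' | egrep 'eef|contact'; python3 -m creep '[[-1,0,0,-2,0,0,0],[-1,0,0,0,0,0,0]]' | egrep 'eef|contact'; python3 -m creep '[[-1,0,0,-2,0,0,0],[-1,0,0,0,0,0,0]]' | egrep 'eef|contact';done
```

```text
eef_pos: [0.5157, 0.1619, 0.0578]
contact_force: [0.5, 0.4, 0.7]
eef_pos: [0.5155, 0.1618, 0.0558]
contact_force: [-0.0, 0.4, -0.2]
eef_pos: [0.5155, 0.1619, 0.0539]
contact_force: [0.1, 0.1, -0.3]
```

```bash
python3 -m creep '[[-1,0,0,30,0,0,0],[-1,0,0,50,0,0,0],[-1,0,-20,50,0,0,0],[-1,0,-50,10,0,0,0],[-1,0,-50,0,0,0,0]]' >/dev/null; python3 -m creep '[[-1,0,-50,0,0,0,0],[-1,0,0,0,0,0,0],[-1,0,0,0,0,0,0]]'; python3 w.py w6
python3 - <<'E'
from h import *
z=np.load('w6.npz'); im,d,K,k1,T=z['im'],z['d'],z['K'],float(z['k1']),z['T']
j=np.load('jig.npz'); th=float(j['th']); t=j['t']; Rm=np.array([[np.cos(th),-np.sin(th)],[np.sin(th),np.cos(th)]])
v,u=np.mgrid[0:400,0:640]; P=cloud(d,K,k1,T,np.c_[u.ravel(),v.ravel()]); J=(P[:,:2]-t)@Rm
for x in (0.03,0.01,-.01,-.018,-.028): 
  s=(abs(J[:,0]-x)<.003)&(abs(J[:,1]-.085)<.005); print(x,s.sum(),np.median(P[s,2]) if s.any() else None)
E
```

```text
t: 25.98
eef_pos: [0.5156, -0.0075, 0.1942]
tool_rot: [0.0, 0.699, 0.715, 0.0]
contact_force: [-0.5, -0.0, 0.2]
gripper_width: -0.004
grasp_force: 0.0
314.1583623427459 [[1.0, -0.019, -0.008, 0.514], [0.021, 0.956, 0.294, 0.067], [0.002, -0.294, 0.956, 0.337], [0.0, 0.0, 0.0, 1.0]]
0.03 0 None
0.01 0 None
-0.01 0 None
-0.018 0 None
-0.028 0 None
```

View pics/w6.png

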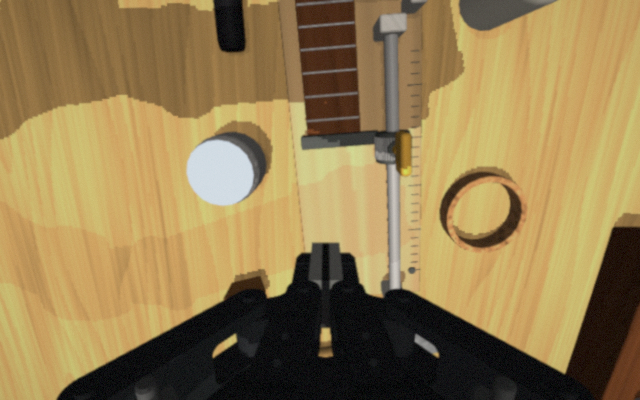

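Plate (302–378, 138) sits against the board end, and the screw head (404, 131–174) still lies along the rod. The clip is out of view, so I'll check it with the fixed cameras.

Run:
```python
from h import *
j=np.load('jig.npz'); th=float(j['th']); t=j['t']; Rm=np.array([[np.cos(th),-np.sin(th)],[np.sin(th),np.cos(th)]])
for n in ('top','scene'):
  im,d,K,k1,T=cam(n); cv2.imwrite(f'pics/{n}9.png',im[:,:,::-1])
  for lab,dd,imm in (('before',np.load(n+'0.npz')['d'],0),('now',d,0)):
    v,u=np.mgrid[0:400,0:640]; P=cloud(dd,K,k1,T,np.c_[u.ravel(),v.ravel()]); J=(P[:,:2]-t)@Rm
    out=[]
    for x in (.03,.01,-.01,-.018):
      s=(abs(J[:,0]-x)<.005)&(abs(J[:,1]-.085)<.005)&(P[:,2]<.1); out.append((int(s.sum()),round(float(np.median(P[s,2])),4) if s.any() else None))
    print(n,lab,out)
a=cv2.imread('pics/scene9.png')[130:300,170:420]; cv2.imwrite('pics/s9c.png',cv2.resize(a,None,fx=3.2,fy=3.2,interpolation=cv2.INTER_CUBIC))
```

```text
top before [(13, 0.0601), (17, 0.068), (16, 0.0759), (18, 0.0809)]
top now [(15, 0.05), (16, 0.0502), (17, 0.0502), (16, 0.0501)]
scene before [(17, 0.0609), (14, 0.0695), (22, 0.0722), (20, 0.0437)]
scene now [(15, 0.0498), (10, 0.0503), (24, 0.0343), (14, 0.05)]
```

View pics/s9c.png

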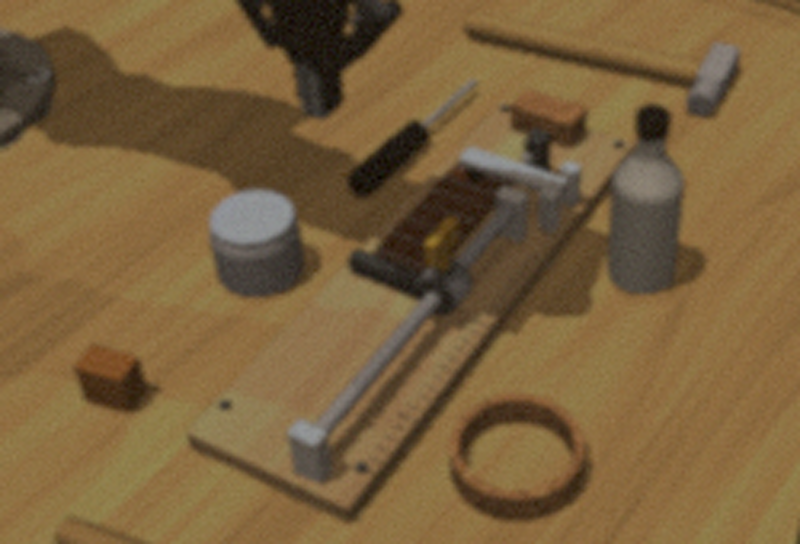

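The clip is level at 50 mm (home) and the plate is against the board. The offcut stands on the bench at (110,378) in the crop, and everything else is in place.

```bash
python3 -c "
from station import *
print(hand_in())"
```

```text
the job is handed in; nothing more can be done
None
```

The job is handed in after about 26 s of the 64 s: offcut standing on the bench, stop plate touching the board with the screw fully tight, clip snapped home at a peak of about 9 N, and the other things left where they were.

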